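Clamp the pedal and bring out the hex driver

ROBOT

A 6-joint arm with a two-finger parallel gripper is mounted at the origin on the work surface. World frame = base frame: x ahead of the robot, y to its left, z up, the work surface at z = 0. Lengths are in m, angles in rad, forces in N, time in s.
With the tool pointing down it reaches from about 0.375 to 0.9 m from the base axis. Payload 3.1 kg.
Tool frame: the origin (TCP) lies between the finger pads; the fingertips stand manip.nose_length ahead of it and the grasp point (between the pads) lies 5 mm behind it (manip.nose_length is the distance from the TCP to the fingertips, in m); z points along the fingers, y is the line along which they close (so a half turn about z gives the same grasp; the last joint's range is limited). The gripper opens to 85 mm and grips with 20 to 120 N. Pads are 22 mm wide; open, the fingers measure 114 mm over their backs; the gripper's body (76 mm by 85 mm) begins 54 mm behind the grasp point. The pads swing forward as they close: fully open they stand 13 mm farther back than shut.
Start: joints at [-1.429, 0.527, 1.433, -0, 1.181, -0.178], TCP at [0.197, -0.593, 0.22] pointing down, gripper open.
Joint ranges: [-3.08, 3.08], [-0.75, 2.2], [0.22, 2.44], [-1.43, 4.57], [0, 2.65], [-2.85, 2.85]. Speed limits (rad/s): [2.79, 2.79, 3.14, 3.14, 3.14, 3.14].

INTERFACE

Orientations are given as a unit quaternion [x, y, z, w].
In Python, from station import monitor, eyes, job, manip gives the robot as it stands.
- The arm moves only by the shell command python3 -m pendant 'ROWS' [FORCE]. ROWS is JSON, a list that holds one entry, the list of rows, each a list of 7 numbers: the shift along the tool's x, y, z as a fraction of full scale, then the turn, a rotation vector about the tool's x, y, z as a fraction of full scale, then the opening, from 0 (shut) to 1 (fully open). A call has 1 to 20 rows; each row shifts and turns the commanded pose from where the row before left it, along the tool's axes as they then stand; what a row does not reach is not made up. Full scale, the value 1, is 800 mm for a shift and 0.12 rad for a turn. A row lasts 1/10 s, in which the tool goes at most 50 mm and 8.59 degrees, less where a joint would pass 70% of its speed; a pose out of reach is approached as far as the arm can. A call with a number of a shift or a turn outside -1 to 1 is refused whole. A call with a gripper value outside its range is refused whole. The fingers move at their own pace and stop on an object; FORCE is the grip in N (left out, the last holds). Time passes only in rows, so rows that do not move let the fingers close. It gives the time, the measured TCP pose, the force, the opening and the grip force at its end, in the units of the state.
- monitor.sense(): the state, without advancing time (a new reading comes with each control period).
- eyes.snapshot(name): name is "side" or "top"; returns a dict with "pixels" (480x640x3 uint8, red, green, blue), "depth" (480x640 float32, m along the optical axis (not along the pixel's ray), 0 where there is no reading), "intrinsics" (3x3 intrinsics, pixels), "k1" (the pictures are not rectified: a ray, as slopes to the right and down, at radius r is drawn at 1 + k1 r^2 times it, then the intrinsics apply), "eye" and "attitude" of the camera in the world. Camera axes: x right, y down, z forward; pixel columns grow to the right and rows downward; lengths in m; the calibration is good to about 2 mm. A picture is of the moment at which its call begins.
- job.sign_off(): hands the job in; it is judged then, once.
The state is a dict: "t": time; "q": joint angles; "qd": joint speeds; "tau": joint torques, N m; "tcp_pos": TCP position; "tool_rot": TCP orientation; "force": force on the tool from outside, world axes, zero at the start; "ft_torque": the same for the moment, N m; "finger_gap": opening from 0.0 (shut) to 1.0 (fully open); "gripper_force": force on a finger pad.
Only numpy, scipy, OpenCV 4.12 (cv2) and the standard library are available. Lean on these libraries where they do the work, as an engineer would, in place of code of your own. Each camera call takes 0.05 s, during which the arm holds its last target. There are 200 camera calls.

TASK

The set screw in the stiff knob of the blue pedal has to be loosened. First wind the crank of the hold-down clamp clockwise until its jaw presses firmly on top of the pedal, then draw the hex driver out of its slanting wooden holder, turn it level and finish while holding it still in the gripper, level and raised about 20 cm above the stool, clear of everything. Leave the pedal clamped and do not push the fuzz pedal, pick stand or clip about.

Things in the scene. Friction and masses are not known exactly. Their poses are not given: they have to be found in the camera images.
- clamp: Dark steel hold-down clamp fixed to the stool: base plate 125 x 130 mm, 10 mm thick, a column 96 mm tall on its -x side (towards the robot), and an arm (30 mm wide, z 80 to 96 mm) from the column over the middle. Origin: on the stool top, exactly below the vertical screw axis; x points from the column to the screw, z up.
- jaw: Round pressing pad with a rubber sole, 26 mm across, spring-mounted (yields 1 mm per 8 N) on the lower end of the clamp's screw, above the middle of the blue pedal. Origin: centre of its underside. The crank lowers it straight down, 12 mm per clockwise turn (it does not spin); it starts 7 to 14 mm above the pedal, and the screw stays where it is left.
- crank (a joint): Angle of the crank on top of the clamp's screw. Grows clockwise seen from above, lowering the jaw 1.91 mm per rad. At 0 the crank arm points along the clamp's -x and turns from there towards its +y. Turning takes about 3 N at the knob, up to 5 N when pressing. From first touch each rad adds about 15 N; over 5 N is needed. A hard stop at 9.4 rad (about 30 N) cannot harm the pedal.
- crank_knob (a point): The crank's upright black knob, 16 mm across, 43 mm tall, 40 mm from the screw axis, freely spinning on the crank so it can be held without turning the wrist. This point is on its axis, 24 mm above its lower end (19 mm below its top); the crank arm is 25 mm below this point. It moves round with the crank and sinks with the jaw.
- pedal: Blue compressor pedal, 60 x 112 mm, top face 35 mm above its origin (centre of its underside), standing loose on the clamp's base plate; long side along its y. A black knob 22 mm across, 14 mm tall, 36 mm towards +y from the middle, and a round steel footswitch 37 mm towards -y. z up.
- holder: Wooden holder fixed to the stool: foot 120 x 72 mm with a slanting block that has one hole 9 mm square, 55 mm deep. Origin: on the stool top; z up. The hole's axis lies in the holder's x-z plane and leans 40 degrees from vertical, its open upper end towards the holder's -x, which faces roughly to the robot.
- hole_mouth (a point): Centre of the hole's mouth on the holder's slanting upper face (38.6 mm towards the holder's -x and 68 mm up from the holder's origin). Its axes are those of the holder.
- driver: Hex driver, 60 g: steel blade 6 mm across, 48 mm long, and a round black handle 18 mm across, 85 mm long. Origin: tip of the blade; z runs along the driver from the tip to the handle's end. At the start the whole blade is in the holder's hole and the handle's shoulder rests on the slanting face, the handle leaning to the holder's -x (with the slack about 44 degrees from vertical).
- driver_grip (a point): Point on the axis of the driver's handle, 50 mm from the handle's lower end (35 mm from its upper end), 98 mm from the blade's tip. A good place to grip, pads closing along the holder's y. Axes as the driver's.
- fuzz_pedal: Pale green fuzz pedal with two small knobs, 80 x 118 mm, 45 mm tall plus knobs, standing loose at the far side; leave it alone. Origin: centre of its underside.
- pick_stand: Clear acrylic stand with three plectrums, 50 x 60 mm, 35 mm tall, loose; leave it alone. Origin: centre of its underside.
- clip: White plastic spring clip, 60 x 16 mm, 18 mm tall, lying loose; leave it alone. Origin: centre of its underside.
Things that resemble listed ones, but are neither listed nor needed, are in the scene too. Leave any red or yellow look-alike of the driver alone.

How it is judged:
On the way, in this order (a step that is already met when the one before it is completed fails the run):
1. the clamp's jaw presses on the pedal (over 5 N) while the driver is still in its holder (contact force between jaw and pedal above 5 N and distance between driver and hole_mouth below 0.06 m and height (world z) of driver below 0.05 m), for 0.2 s.
2. the driver is right out of the hole, tip over 9 cm up, held by the fingers (height (world z) of driver above 0.09 m and contact force between driver and the fingers above 1 N and contact force between driver and holder below 0.1 N), for 0.2 s.
At the end, for the whole second after the job is handed in: The jaw still presses on the pedal with over 5 N and the pedal stands on the clamp's base; the driver is held still by the fingers alone, touching neither holder, clamp nor pedals, within 15 degrees of level, with its grip point more than 15 cm and its blade tip more than 12 cm above the stool (contact force between jaw and pedal above 5 N and z of pedal in the frame of clamp below 0.015 m and angle between driver's own z axis and vertical between 1.31 and 1.83 rad and height (world z) of driver_grip above 0.15 m and height (world z) of driver above 0.12 m and contact force between driver and the fingers above 1 N and contact force between driver and holder below 0.1 N and contact force between driver and clamp below 0.1 N and contact force between driver and pedal below 0.1 N and contact force between driver and fuzz_pedal below 0.1 N and linear speed of driver below 0.03 m/s and angular speed of driver below 0.3 rad/s); the arm keeps its last pose, push and grip.
It fails at once if fuzz pedal, pick stand or clip pushed more than 3 cm (distance of any of fuzz_pedal, pick_stand, clip from where it was at the start of the episode above 0.03 m).
It also fails if it takes over 58 s, if anything falls off the work surface, if the arm or the gripper's body presses on something with over 40 N, if the wrist force passes 120 N, or if a joint passes its speed limit or range.

## Working session

There is one attempt and no reset: what is moved stays moved. The work goes in short steps, Python scripts to look and compute and a shell command to move; the robot and the scene stay as the last step left them, time stands still between calls to the robot, and variables do not carry over. Pictures are saved under pics/ and viewed, at most 10 in all, crops included, and the job is handed in when it is done.

```bash
mkdir -p pics; ls
python3 - <<'E'
from station import monitor,eyes,manip
import cv2,numpy as np
print(manip.nose_length, monitor.sense())
for n in("top","side"):
    s=eyes.snapshot(n); np.savez(f"{n}0.npz",**s)
    cv2.imwrite(f"pics/{n}0.png",s["pixels"][:,:,::-1])
    print(n,s["intrinsics"],s["k1"],s["eye"],s["attitude"])
E
```

```text
pics
0.014 {'t': 0.0, 'q': array([-1.42849520e+00,  5.28445423e-01,  1.43392001e+00,  1.44671813e-05,
        1.18140665e+00, -1.78488930e-01]), 'qd': array([ 8.25898837e-04,  1.27647416e-03, -4.84951170e-05, -1.36227012e-03,
        2.97799001e-05, -2.19310419e-04]), 'tau': array([ 1.48700397e-03, -4.42346585e+01, -1.78023291e+01, -1.68316938e-04,
        8.43710499e-03, -5.18846278e-06]), 'tcp_pos': array([ 0.19700316, -0.59234929,  0.21914077]), 'tool_rot': array([ 9.87164124e-01,  1.59705366e-01,  2.64041837e-05, -1.08941925e-03]), 'force': array([ 0.04093251, -0.39783659,  1.0691414 ]), 'ft_torque': array([ 0.01554182, -0.03696162, -0.03139985]), 'gripper_force': 0.0, 'finger_gap': 0.9999902932417021}
top [[451.83431289   0.         325.95277516]
 [  0.         451.83431289 237.99326958]
 [  0.           0.           1.        ]] -0.07759911286978013 [0.40831648 0.05298717 0.92119474] [ 0.7069289  -0.70325448  0.0501626  -0.05628843]
side [[610.13933187   0.         319.81504457]
 [  0.         610.13933187 255.38548442]
 [  0.           0.           1.        ]] -0.1905899811028405 [0.07710285 0.62132902 0.93425274] [-0.32722133  0.8759042  -0.33151925  0.12574986]
```

View pics/top0.png

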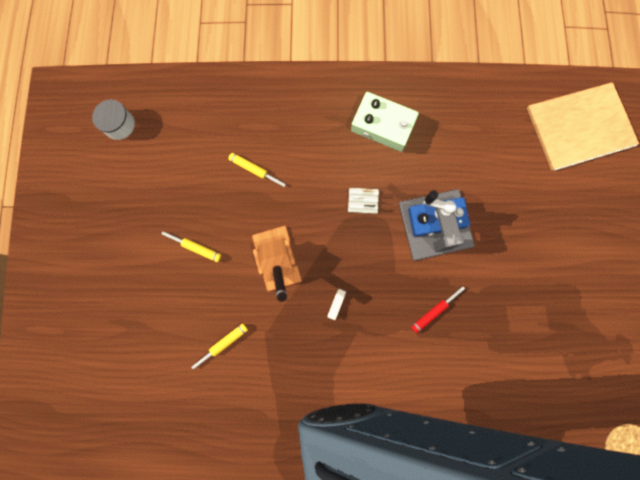

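View pics/side0.png

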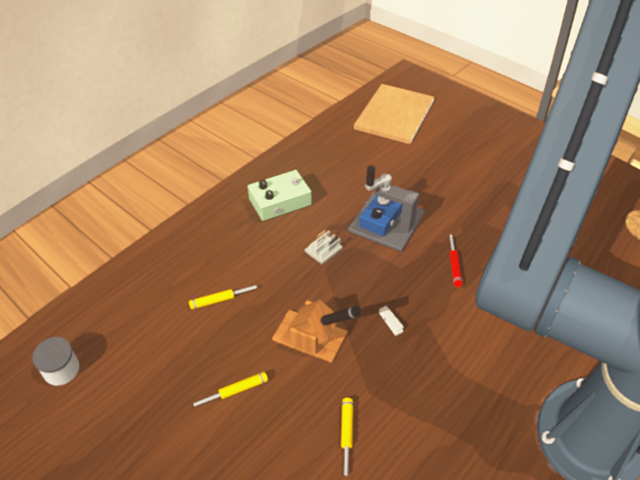

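Top: clamp with blue pedal (437,222), crank knob (432,197), holder (277,260), and the black handle from (277,268) to (281,296). The black one is the only driver in the holder, so it's the one meant. The yellow ones at (257,170), (190,247) and (220,346), and the red one at (439,310), are lying loose. I'll confirm that in an enlarged crop.

```bash
cat > h.py <<'E'
import numpy as np,cv2
from scipy.spatial.transform import Rotation as R
def load(f): return dict(np.load(f))
def ray(s,u,v):
    K=s["intrinsics"]; x=(u-K[0,2])/K[0,0]; y=(v-K[1,2])/K[1,1]
    k=float(s["k1"]); a,b=x,y
    for _ in range(20):
        f=1+k*(a*a+b*b); a,b=x/f,y/f
    return np.array([a,b,1.])
def pix(s,u,v,z=None):
    "world point: from depth, or on plane z"
    d=R.from_quat(s["attitude"]).apply(ray(s,u,v))
    t=float(s["depth"][int(round(v)),int(round(u))]) if z is None else (z-s["eye"][2])/d[2]
    return s["eye"]+t*d
def tri(s1,p1,s2,p2):
    d1=R.from_quat(s1["attitude"]).apply(ray(s1,*p1));d2=R.from_quat(s2["attitude"]).apply(ray(s2,*p2))
    A=np.c_[d1,-d2]; t=np.linalg.lstsq(A,s2["eye"]-s1["eye"],rcond=None)[0]
    a,b=s1["eye"]+t[0]*d1,s2["eye"]+t[1]*d2
    return (a+b)/2,np.linalg.norm(a-b)
def proj(s,P):
    c=R.from_quat(s["attitude"]).inv().apply(np.asarray(P)-s["eye"]); a=c[...,:2]/c[...,2:]
    a=a*(1+float(s["k1"])*(a**2).sum(-1,keepdims=True)); K=s["intrinsics"]
    return a@K[:2,:2].T+K[:2,2]
E
python3 - <<'E'
from h import *
T,S=load("top0.npz"),load("side0.npz")
def c(s,u,v): return cv2.resize(np.ascontiguousarray(s["pixels"][v:v+75,u:u+100,::-1]),(400,300),interpolation=cv2.INTER_CUBIC)
def grid(i,u,v):
    for k in range(0,100,20): cv2.putText(i,str(u+k),(k*4,10),0,.35,(255,255,255),1); cv2.line(i,(k*4,0),(k*4,5),(0,255,255),1)
    for k in range(0,75,15): cv2.putText(i,str(v+k),(0,k*4+4),0,.35,(255,255,255),1);
    return i
L=[(T,388,185),(S,340,160),(T,228,222),(S,267,290)]
I=[grid(c(*a),*a[1:]) for a in L]
cv2.imwrite("pics/crop.png",np.vstack([np.hstack(I[:2]),np.hstack(I[2:])]))
E
```

```text
(no output)
```

View pics/crop.png

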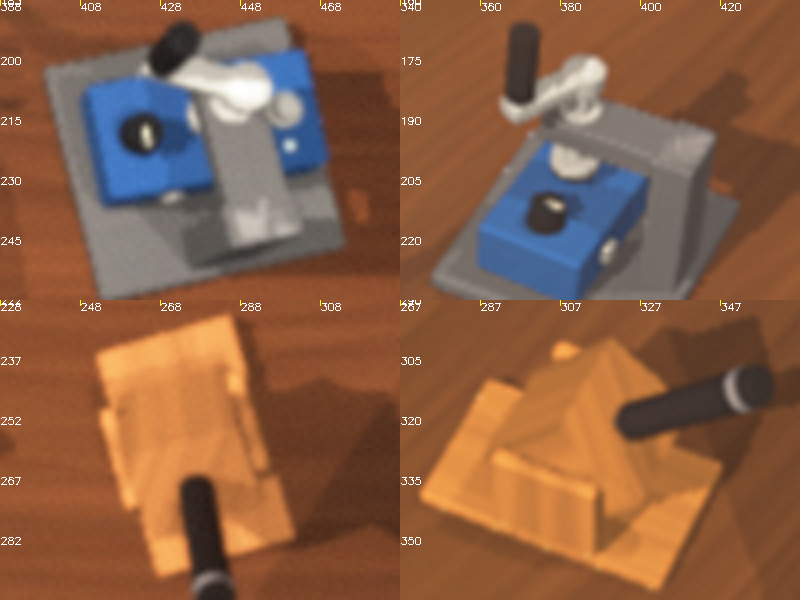

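The crops confirm it: the black driver with a grey ring is the one seated in the slanting hole, with its shoulder at top (277.5,267) / side (324,320). The crank knob's top is at top (434,192.5) / side (371,167).

Run:
```python
from h import *
np.set_printoptions(precision=4,suppress=True)
T,S=load("top0.npz"),load("side0.npz")
for n,a,b in[("knobtop",(433.7,192.5),(371,167)),("knobbot",(429,201),(370,184)),("hub",(451,207),(389,177)),
 ("shoulder",(277.5,267),(324,320)),("end",(281.3,296),(355.5,312.5))]:
    print(n,*tri(T,a,S,b))
for z in(.01,): 
    C=np.array([pix(T,*p,z) for p in[(399.25,202.5),(459.25,189.5),(474.25,245.75),(414.25,259.5)]])
    print("plate",C,C.mean(0),np.linalg.norm(C-np.roll(C,-1,0),axis=1))
    yv=(C[0]+C[3]-C[1]-C[2]);print("yaw",np.arctan2(-yv[0],yv[1]),np.arctan2(*(C[0]+C[1]-C[2]-C[3])[[1,0]]))
H=np.array([pix(T,*p,.012) for p in[(251.75,234.5),(286.25,225.75),(301.25,281.25),(268,291.25)]])
print("foot",H,H.mean(0),np.linalg.norm(H-np.roll(H,-1,0),axis=1), np.arctan2(*(H[0]+H[1]-H[2]-H[3])[[1,0]]))
for p in[(400,205),(255,238),(270,285),(295,280)]:print("z",p,pix(T,*p))
for n,u,v in[("clip",337,304),("pick",363,200),("fuzz",385,121),("red",439,310)]:print(n,pix(T,u,v))
```

```text
knobtop [ 0.6012 -0.1255  0.1681] 0.003023318635782161
knobbot [ 0.5982 -0.1256  0.1251] 0.0010450532439043177
hub [ 0.585  -0.1667  0.1247] 0.0044347472672224076
shoulder [0.4811 0.152  0.0657] 0.0020355217451477345
end [0.4252 0.1377 0.1229] 0.0019059635559487433
plate [[ 0.6215 -0.0898  0.01  ]
 [ 0.6502 -0.216   0.01  ]
 [ 0.532  -0.2423  0.01  ]
 [ 0.5034 -0.118   0.01  ]] [ 0.5768 -0.1665  0.01  ] [0.1295 0.1211 0.1275 0.1215]
yaw 0.22480429046296557 0.22671292877485147
foot [[0.5529 0.2131 0.012 ]
 [0.5713 0.1427 0.012 ]
 [0.4582 0.1104 0.012 ]
 [0.4377 0.1769 0.012 ]] [0.505  0.1608 0.012 ] [0.0728 0.1176 0.0696 0.1207] 0.2912835802086065
z (400, 205) [ 0.6166 -0.0914  0.0086]
z (255, 238) [0.5466 0.2072 0.0057]
z (270, 285) [0.4506 0.1741 0.0054]
z (295, 280) [0.4608 0.1232 0.0101]
clip [0.4133 0.0385 0.0124]
pick [ 0.6222 -0.0135  0.0279]
fuzz [ 0.7856 -0.0591  0.0433]
red [ 0.402  -0.1637  0.0187]
```

```bash
python3 - <<'E'
from h import *
np.set_printoptions(precision=4,suppress=True)
T,S=load("top0.npz"),load("side0.npz")
k=np.array([.5997,-.1255])
for z in(.124,.13,.136):
    for n,p in((T,(451,207)),(S,(389,177))):
        q=pix(n,*p,z); print(z,q,np.linalg.norm(q[:2]-k))
e=np.array([np.cos(.226),np.sin(.226)]);f=np.array([-e[1],e[0]])
# arm top centreline (z .096) lateral coordinate, and plate centre
for p in[(439.7,212.5),(453.5,213.7),(446,244.5),(463,243.7)]:
    q=pix(T,*p,.096);print("arm",q,q[:2]@f)
c=np.array([.5768,-.1665]);print("plate lat",c@f,"knob along/lat from plate",(k-c)@e,(k-c)@f)
print("hub depth",pix(T,451,207),pix(T,447,206), pix(T,452,210))
E
python3 -m pendant '[[[0,0,0,0,0,0.9,0.5],[0,0,0,0,0,0.9,0.5],[0,0,0,0,0,0.87,0.5]]]' 40
```

```text
0.124 [ 0.5872 -0.1659  0.124 ] 0.04225965777838364
0.124 [ 0.5835 -0.1684  0.124 ] 0.045859985236337455
0.13 [ 0.5858 -0.1642  0.13  ] 0.041124834378966385
0.13 [ 0.5797 -0.1626  0.13  ] 0.042085759099337004
0.136 [ 0.5845 -0.1626  0.136 ] 0.040070867494665284
0.136 [ 0.576  -0.1567  0.136 ] 0.03918935216295704
arm [ 0.5828 -0.1518  0.096 ] -0.2785394958245594
arm [ 0.5806 -0.1778  0.096 ] -0.303360688493377
arm [ 0.5224 -0.1616  0.096 ] -0.27453489132974235
arm [ 0.5241 -0.1934  0.096 ] -0.3059427254754663
plate lat -0.29151593695324113 knob along/lat from plate 0.0315049875810962 0.03482593512764555
hub depth [ 0.5874 -0.1662  0.1228] [ 0.5893 -0.159   0.1226] [ 0.5817 -0.1676  0.1236]
t: 0.4
tcp_pos: [0.197, -0.5926, 0.2195]
tool_rot: [1.0, -0.002, -0.0, -0.001]
force: [-0.4, -0.5, -0.0]
finger_gap: 0.515
gripper_force: 0.0
```

```bash
python3 -m pendant '[[[0.036,-0.0417,0,0,0,0,0.5],[0.036,-0.0417,0,0,0,0,0.5],[0.036,-0.0417,0,0,0,0,0.5],[0.036,-0.0417,0,0,0,0,0.5],[0.036,-0.0417,0,0,0,0,0.5],[0.036,-0.0417,0,0,0,0,0.5],[0.036,-0.0417,0,0,0,0,0.5],[0.036,-0.0417,0,0,0,0,0.5],[0.036,-0.0417,0,0,0,0,0.5],[0.036,-0.0417,0,0,0,0,0.5],[0.036,-0.0417,0,0,0,0,0.5],[0.036,-0.0417,0,0,0,0,0.5],[0.036,-0.0417,0,0,0,0,0.5],[0.036,-0.0417,0,0,0,0,0.5],[0,0,0,0,0,0,0.5],[0,0,0,0,0,0,0.5]]]'
python3 - <<'E'
from h import *
from station import eyes
s=eyes.snapshot("side"); np.savez("s1.npz",**s)
print(proj(s,[.5997,-.1255,.168]))
u,v=330,110
cv2.imwrite("pics/s1.png",cv2.resize(np.ascontiguousarray(s["pixels"][v:v+120,u:u+160,::-1]),(640,480),interpolation=cv2.INTER_CUBIC))
E
```

```text
t: 2.0
tcp_pos: [0.6, -0.1248, 0.2194]
tool_rot: [1.0, 0.002, -0.001, -0.0]
force: [-0.5, -0.2, 0.1]
finger_gap: 0.503
gripper_force: 0.0
[370.85373997 167.19289191]
```

View pics/s1.png

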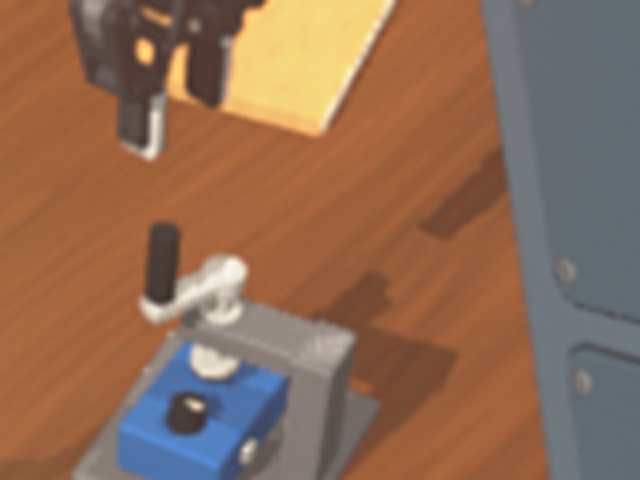

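The fingers, at crop (140,155) and (205,100), straddle the knob at (163,230). I'll descend.

```bash
python3 -m pendant '[[[0,0,0.0236,0,0,0,0.5],[0,0,0.0236,0,0,0,0.5],[0,0,0.0236,0,0,0,0.5],[0,0,0.0236,0,0,0,0.5],[0,0,0,0,0,0,0.5],[0,0,0,0,0,0,0.5]]]'; python3 -m pendant '[[[0,0,0,0,0,0,0.1],[0,0,0,0,0,0,0.1],[0,0,0,0,0,0,0.1],[0,0,0,0,0,0,0.1],[0,0,0,0,0,0,0.1],[0,0,0,0,0,0,0.1]]]' 40
```

```text
t: 2.65
tcp_pos: [0.5994, -0.1271, 0.1447]
tool_rot: [1.0, -0.001, -0.0, -0.0]
force: [0.6, -0.0, 0.4]
finger_gap: 0.501
gripper_force: 0.0
t: 3.25
tcp_pos: [0.6008, -0.1249, 0.146]
tool_rot: [1.0, 0.0, 0.001, -0.0]
force: [-0.0, 5.7, 6.3]
finger_gap: 0.157
gripper_force: 39.2
```

Run:
```python
import numpy as np
p=1.25-.25*np.arange(29)
X=.05*np.cos(p);Y=-.05*np.sin(p)
for i in range(28):print(i,round(p[i],2),f"[{X[i+1]-X[i]:.4f},{Y[i+1]-Y[i]:.4f},0.0006]")
```

```text
0 1.25 [0.0112,0.0054,0.0006]
1 1.0 [0.0096,0.0080,0.0006]
2 0.75 [0.0073,0.0101,0.0006]
3 0.5 [0.0046,0.0116,0.0006]
4 0.25 [0.0016,0.0124,0.0006]
5 0.0 [-0.0016,0.0124,0.0006]
6 -0.25 [-0.0046,0.0116,0.0006]
7 -0.5 [-0.0073,0.0101,0.0006]
8 -0.75 [-0.0096,0.0080,0.0006]
9 -1.0 [-0.0112,0.0054,0.0006]
10 -1.25 [-0.0122,0.0024,0.0006]
11 -1.5 [-0.0124,-0.0007,0.0006]
12 -1.75 [-0.0119,-0.0037,0.0006]
13 -2.0 [-0.0106,-0.0066,0.0006]
14 -2.25 [-0.0086,-0.0090,0.0006]
15 -2.5 [-0.0062,-0.0108,0.0006]
16 -2.75 [-0.0033,-0.0120,0.0006]
17 -3.0 [-0.0002,-0.0125,0.0006]
18 -3.25 [0.0029,-0.0121,0.0006]
19 -3.5 [0.0058,-0.0110,0.0006]
20 -3.75 [0.0083,-0.0093,0.0006]
21 -4.0 [0.0104,-0.0069,0.0006]
22 -4.25 [0.0118,-0.0041,0.0006]
23 -4.5 [0.0124,-0.0011,0.0006]
24 -4.75 [0.0123,0.0020,0.0006]
25 -5.0 [0.0114,0.0050,0.0006]
26 -5.25 [0.0098,0.0077,0.0006]
27 -5.5 [0.0076,0.0099,0.0006]
```

```bash
python3 -m pendant '[[[0.0112,0.0054,0.0006,0,0,0,0.1],[0.0096,0.008,0.0006,0,0,0,0.1],[0.0073,0.0101,0.0006,0,0,0,0.1],[0.0046,0.0116,0.0006,0,0,0,0.1],[0.0016,0.0124,0.0006,0,0,0,0.1]]]'; python3 -m pendant '[[[0,0,0,0,0,0,0.1],[0,0,0,0,0,0,0.1]]]'
```

```text
t: 3.75
tcp_pos: [0.6296, -0.1639, 0.1435]
tool_rot: [1.0, 0.001, 0.002, 0.0]
force: [2.5, 3.2, 5.7]
finger_gap: 0.158
gripper_force: 39.1
t: 3.95
tcp_pos: [0.6293, -0.166, 0.1435]
tool_rot: [1.0, 0.0, 0.002, 0.002]
force: [3.3, 0.6, 4.0]
finger_gap: 0.16
gripper_force: 39.1
```

```bash
python3 -m pendant '[[[-0.0016,0.0124,0.0006,0,0,0,0.1],[-0.0046,0.0116,0.0006,0,0,0,0.1],[-0.0073,0.0101,0.0006,0,0,0,0.1],[-0.0096,0.008,0.0006,0,0,0,0.1],[-0.0112,0.0054,0.0006,0,0,0,0.1],[-0.0122,0.0024,0.0006,0,0,0,0.1],[0,0,0,0,0,0,0.1]]]'; python3 -m pendant '[[[-0.0124,-0.0007,0.0006,0,0,0,0.1],[-0.0119,-0.0037,0.0006,0,0,0,0.1],[-0.0106,-0.0066,0.0006,0,0,0,0.1],[-0.0086,-0.009,0.0006,0,0,0,0.1],[-0.0062,-0.0108,0.0006,0,0,0,0.1],[-0.0033,-0.012,0.0006,0,0,0,0.1],[0,0,0,0,0,0,0.1]]]'
```

```text
t: 4.65
tcp_pos: [0.5892, -0.2037, 0.1402]
tool_rot: [1.0, -0.0, -0.0, -0.0]
force: [-0.3, 4.0, 7.8]
finger_gap: 0.157
gripper_force: 39.4
t: 5.35
tcp_pos: [0.5495, -0.1703, 0.1376]
tool_rot: [1.0, 0.0, 0.002, 0.001]
force: [3.5, 0.6, 5.7]
finger_gap: 0.156
gripper_force: 39.3
```

```bash
python3 -m pendant '[[[-0.0002,-0.0125,0.0006,0,0,0,0.1],[0.0029,-0.0121,0.0006,0,0,0,0.1],[0.0058,-0.011,0.0006,0,0,0,0.1],[0.0083,-0.0093,0.0006,0,0,0,0.1],[0.0104,-0.0069,0.0006,0,0,0,0.1],[0.0118,-0.0041,0.0006,0,0,0,0.1],[0,0,0,0,0,0,0.1]]]'; python3 -m pendant '[[[0.0124,-0.0011,0.0006,0,0,0,0.1],[0.0123,0.002,0.0006,0,0,0,0.1],[0.0114,0.005,0.0006,0,0,0,0.1],[0,0,0,0,0,0,0.1]]]'
```

```text
t: 6.05
tcp_pos: [0.5786, -0.1244, 0.1347]
tool_rot: [1.0, 0.001, -0.001, -0.0]
force: [-0.6, 2.8, 13.5]
finger_gap: 0.159
gripper_force: 39.9
t: 6.45
tcp_pos: [0.6089, -0.1284, 0.1335]
tool_rot: [1.0, -0.0, 0.001, -0.001]
force: [1.7, 6.4, 11.1]
finger_gap: 0.161
gripper_force: 39.9
```

```bash
python3 -m pendant '[[[0.0098,0.0077,0.0003,0,0,0,0.1],[0.004,0.0047,0.0002,0,0,0,0.1],[0,0,0,0,0,0,0.1],[0,0,0,0,0,0,0.1],[0,0,0,0,0,0,0.1]]]'; python3 -m pendant '[[[0,0,0,0,0,0,0.5],[0,0,0,0,0,0,0.5],[0,0,0,0,0,0,0.5],[0,0,0,0,0,0,0.5],[0,0,-0.05,0,0,0,0.5],[0,0,-0.05,0,0,0,0.5],[0,0,-0.02,0,0,0,0.5],[0,0,0,0,0,0,0.5]]]';python3 - <<'E'
from h import *
from station import eyes
s=eyes.snapshot("side"); np.savez("s2.npz",**s)
u,v=330,130
cv2.imwrite("pics/s2.png",cv2.resize(np.ascontiguousarray(s["pixels"][v:v+105,u:u+140,::-1]),(640,480),interpolation=cv2.INTER_CUBIC))
E
```

```text
t: 6.95
tcp_pos: [0.6205, -0.1383, 0.1329]
tool_rot: [1.0, -0.0, 0.002, -0.001]
force: [3.6, 6.0, 7.5]
finger_gap: 0.156
gripper_force: 39.5
t: 7.75
tcp_pos: [0.6206, -0.1405, 0.2308]
tool_rot: [1.0, 0.0, 0.003, 0.001]
force: [0.2, 0.3, -0.2]
finger_gap: 0.5
gripper_force: 0.0
```

View pics/s2.png

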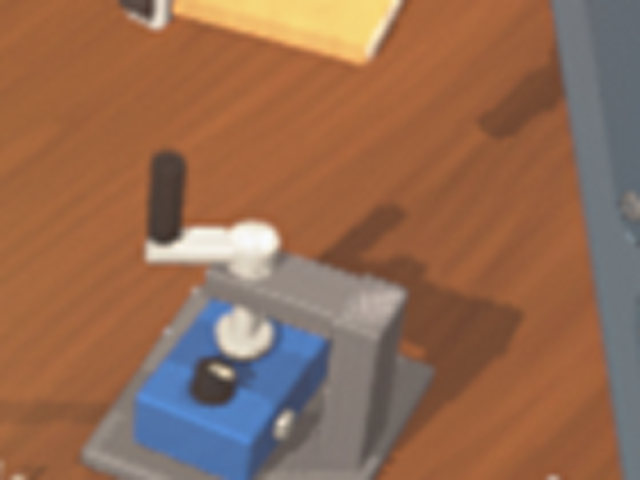

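The jaw (crop 243,335) sits on the pedal top, with the crank at about 9.0 rad by TCP angle, so about 24 N. Next is the driver.

```bash
python3 -m pendant '[[[-0.027,-0.0444,0,0,0,0,0.7],[-0.027,-0.0444,0,0,0,0,0.7],[-0.027,-0.0444,0,0,0,0,0.7],[-0.027,-0.0444,0,0,0,0,0.7],[-0.027,-0.0444,0,0,0,0,0.7],[-0.027,-0.0444,0,0,0,0,0.7],[-0.027,-0.0444,0,0,0,0,0.7],[-0.027,-0.0444,0,0,0,0,0.7],[0,0,0,0,0,-0.75,0.7],[0,0,0,0,0,-0.75,0.7],[0,0,0,0,0,-0.75,0.7],[0,0,0,0,0,0,0.7],[0,0,0,0,0,0,0.7]]]';python3 - <<'E'
from h import *
from station import eyes,monitor
m=monitor.sense();r=R.from_quat(m["tool_rot"])
d=np.array([.448,.1435,.0945])-m["tcp_pos"]
print(m["tcp_pos"],r.as_matrix().round(3),r.inv().apply(d)/.8)
s=eyes.snapshot("side");np.savez("s3.npz",**s)
u,v=270,200
i=cv2.resize(np.ascontiguousarray(s["pixels"][v:v+150,u:u+200,::-1]),(800,600),interpolation=cv2.INTER_CUBIC)
p=(proj(s,[.448,.1435,.0995])-[u,v])*4; cv2.circle(i,tuple(p.astype(int)),4,(0,255,0),1)
cv2.imwrite("pics/s3.png",i)
E
```

```text
t: 9.1
tcp_pos: [0.4452, 0.1444, 0.2265]
tool_rot: [0.991, 0.134, -0.002, -0.0]
force: [0.3, -0.8, -0.2]
finger_gap: 0.7
gripper_force: 0.0
[0.44517222 0.1444291  0.22646224] [[ 0.964  0.265 -0.003]
 [ 0.265 -0.964 -0.   ]
 [-0.003 -0.001 -1.   ]] [0.00360654 0.00214552 0.16494138]
```

View pics/s3.png

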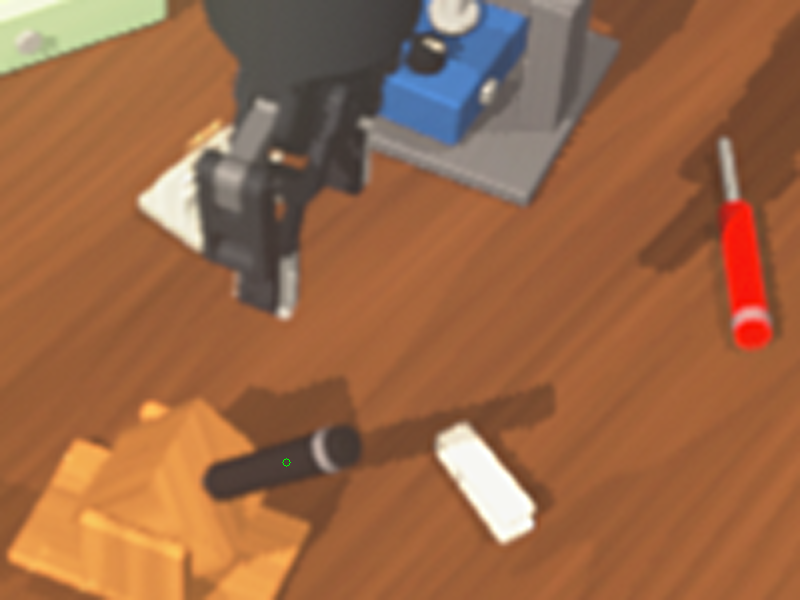

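The predicted grip point (286,462) lies on the black handle's axis, and the path down is free.

```bash
python3 -m pendant '[[[0.002,0.001,0.041,0,0,0,0.7],[0,0,0.041,0,0,0,0.7],[0,0,0.041,0,0,0,0.7],[0,0,0.041,0,0,0,0.7],[0,0,0,0,0,0,0.7],[0,0,0,0,0,0,0.7]]]';python3 -m pendant '[[[0,0,0,0,0,0,0],[0,0,0,0,0,0,0],[0,0,0,0,0,0,0],[0,0,0,0,0,0,0],[0,0,0,0,0,0,0],[0,0,0,0,0,0,0],[0,0,0,0,0,0,0],[0,0,0,0,0,0,0]]]' 60
```

```text
t: 9.75
tcp_pos: [0.4477, 0.1441, 0.0963]
tool_rot: [0.991, 0.134, -0.001, -0.0]
force: [-0.2, -0.5, 1.5]
finger_gap: 0.699
gripper_force: 0.0
t: 10.55
tcp_pos: [0.4484, 0.1443, 0.0977]
tool_rot: [0.991, 0.135, 0.001, 0.0]
force: [-1.0, -1.0, 6.9]
finger_gap: 0.15
gripper_force: 58.5
```

```bash
python3 -m pendant '[[[-0.0083,0,-0.0094,0,0,0,0],[-0.0083,0,-0.0094,0,0,0,0],[0,0,0,0,0,0,0]]]';python3 -m pendant '[[[-0.0083,0,-0.0094,0,0,0,0],[-0.0083,0,-0.0094,0,0,0,0],[-0.0083,0,-0.0094,0,0,0,0],[-0.0083,0,-0.0094,0,0,0,0],[-0.0083,0,-0.0094,0,0,0,0],[0,0,0,0,0,0,0]]]'
```

```text
t: 10.85
tcp_pos: [0.434, 0.1406, 0.1126]
tool_rot: [0.991, 0.135, 0.0, 0.0]
force: [-0.5, 0.1, -0.7]
finger_gap: 0.151
gripper_force: 58.6
t: 11.45
tcp_pos: [0.4022, 0.1317, 0.1501]
tool_rot: [0.991, 0.135, 0.0, 0.0]
force: [0.2, -0.5, -1.0]
finger_gap: 0.15
gripper_force: 58.4
```

```bash
python3 -m pendant '[[[0,0,-0.05,0,0,0,0],[0,0,-0.05,0,0,0,0],[0,0,0,0,0,0,0],[0,0,0,0,0,0,0],[0,0,0,0,0,0,0],[0.045,0,0,0,0,0,0],[0.045,0,0,0,0,0,0],[0.045,0,0,0,0,0,0],[0,0,0,0,0.94,0,0],[0,0,0,0,0.94,0,0],[0,0,0,0,0.94,0,0],[0,0,0,0,0.94,0,0],[0,0,0,0,0.94,0,0],[0,0,0,0,0.94,0,0],[0,0,0,0,0.94,0,0],[0,0,0,0,0,0,0],[0,0,0,0,0,0,0],[0,0,0,0,0,0,0]]]';python3 - <<'E'
from h import *
from station import eyes
a=[]
for n,u,v in(("side",220,170),("top",230,170)):
    s=eyes.snapshot(n);np.savez(n+"4.npz",**s)
    a.append(cv2.resize(np.ascontiguousarray(s["pixels"][v:v+150,u:u+100,::-1]),(400,600),interpolation=cv2.INTER_CUBIC))
cv2.imwrite("pics/s4.png",np.hstack(a))
E
```

```text
t: 13.25
tcp_pos: [0.5077, 0.1757, 0.2295]
tool_rot: [0.942, 0.138, 0.299, -0.063]
force: [0.1, -0.4, -1.5]
finger_gap: 0.15
gripper_force: 58.7
```

View pics/s4.png

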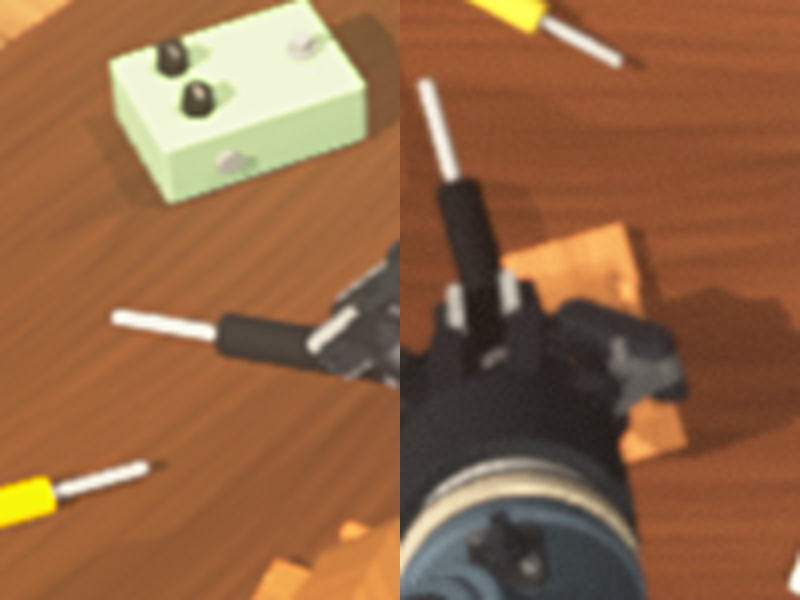

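The blade tip is at side (249.5,249) / top (237,190.5), and the shoulder at side (274.5,253) / top (245,216). I'll triangulate the tilt.

Run:
```python
from h import *
from station import monitor
T,S=load("top4.npz"),load("side4.npz")
a,e1=tri(T,(236.75,190.5),S,(249.5,249.25));b,e2=tri(T,(245,215.75),S,(274.5,253.25))
m=monitor.sense();r=R.from_quat(m["tool_rot"]);g=m["tcp_pos"]-r.apply([0,0,.005])
print(a,e1,b,e2,np.linalg.norm(b-a))
for p,q in((a,b),(a,g)):
    d=q-p;print(np.linalg.norm(d),np.degrees(np.arccos(d[2]/np.linalg.norm(d))))
print(r.as_matrix().round(3))
```

```text
[0.59286869 0.20440698 0.21228527] 0.0007121484044998885 [0.55054909 0.18857323 0.21978923] 0.0013326728299822399 0.045803553167572446
0.045803553167572446 80.57076026852936
0.09509181403660759 76.78997958421652
[[ 0.783  0.298  0.547]
 [ 0.222 -0.954  0.202]
 [ 0.581 -0.036 -0.813]]
```

It's about 10–12° short of level because the speed limit clipped the turn. I'll finish the turn slowly.

```bash
python3 -m pendant '[[[0,0,0,0,0.4,0,0],[0,0,0,0,0.4,0,0],[0,0,0,0,0.4,0,0],[0,0,0,0,0.4,0,0],[0,0,0,0,0,0,0],[0,0,0,0,0,0,0],[0,0,0,0,0,0,0],[0,0,0,0,0,0,0],[0,0,0,0,0,0,0]]]';python3 - <<'E'
from h import *
from station import eyes,monitor
m=monitor.sense();r=R.from_quat(m["tool_rot"]).as_matrix();print(m["tcp_pos"],r.round(3),abs(m["qd"]).max())
s=eyes.snapshot("side");np.savez("side5.npz",**s);t=eyes.snapshot("top");np.savez("top5.npz",**t)
a=[cv2.resize(np.ascontiguousarray(x["pixels"][v:v+150,u:u+100,::-1]),(400,600),interpolation=cv2.INTER_CUBIC) for x,u,v in((s,220,170),(t,220,160))]
a+=[]
cv2.imwrite("pics/s5.png",np.hstack(a))
cv2.imwrite("pics/clamp5.png",cv2.resize(np.ascontiguousarray(s["pixels"][140:245,330:470,::-1]),(640,480),interpolation=cv2.INTER_CUBIC))
E
```

```text
t: 14.25
tcp_pos: [0.5067, 0.1813, 0.23]
tool_rot: [0.923, 0.137, 0.35, -0.079]
force: [0.2, -0.5, 0.5]
finger_gap: 0.147
gripper_force: 58.7
[0.50669895 0.18128243 0.23000584] [[ 0.717  0.309  0.625]
 [ 0.198 -0.95   0.243]
 [ 0.669 -0.051 -0.742]] 0.009446089174626053
```

View pics/s5.png

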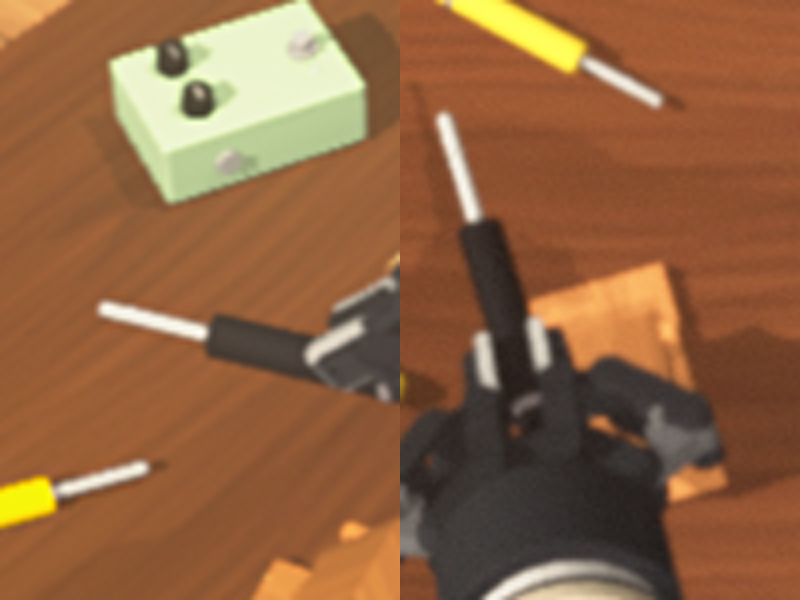

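View pics/clamp5.png

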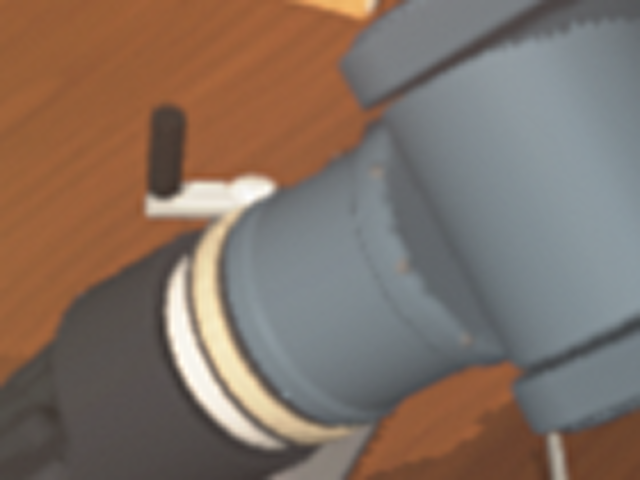

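The crank is unmoved, with its knob at clamp crop (167,150). The tip is at side (246,247) / top (231,189.5), and the shoulder at side (272,253.5) / top (240.5,215).

Run:
```python
from h import *
from station import monitor
T,S=load("top5.npz"),load("side5.npz")
a,e1=tri(T,(231,189.5),S,(246,247));b,e2=tri(T,(240.5,215),S,(272,253.5))
m=monitor.sense();r=R.from_quat(m["tool_rot"]);g=m["tcp_pos"]-r.apply([0,0,.005])
print(a,e1,b,e2,m["q"].round(2),m["t"])
for p,q in((a,b),(a,g)):
    d=q-p;print(np.linalg.norm(d),np.degrees(np.arccos(d[2]/np.linalg.norm(d))))
```

```text
[0.59173736 0.21138364 0.22407265] 4.751671007019524e-05 [0.55036364 0.19459521 0.2246484 ] 0.00045017613407886216 [-0.01  0.28  2.2   1.74  0.26 -0.39] 14.35
0.04465386444901475 89.26122114523119
0.09420718750846206 84.21839159008394
```

```bash
python3 -m pendant '[[[0,0,0,0,0,0,0],[0,0,0,0,0,0,0],[0,0,0,0,0,0,0],[0,0,0,0,0,0,0]]]'; python3 -c "
from station import job;print(job.sign_off())"
```

```text
t: 14.75
tcp_pos: [0.5064, 0.1812, 0.2297]
tool_rot: [0.923, 0.137, 0.35, -0.08]
force: [0.5, -0.7, -0.9]
finger_gap: 0.152
gripper_force: 58.7
the job is handed in; nothing more can be done
None
```

I handed the job in at 14.75 s, and sign-off gave no verdict: the pedal is clamped (crank at about 9.0 rad, so an estimated 24 N, not measured directly), and the driver is held still at about 0.23 m, within about 6° of level by my last measurement.

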